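# Re-index the ratchet label winder at the nurses' desk

### The job

The label winder on the desk has run on too far. Flip its red pawl right over, clear of the ratchet wheel, wind the blue knob back anticlockwise until you feel it come up against its hidden stop, lay the pawl back down on the teeth, then advance the knob clockwise exactly three clicks from the stop, one click at a time with a short pause of about half a second after each, and let go. Never force the knob against the pawl or the stop, and leave everything else on the desk where it stands.

Things in the scene. Friction and masses are not known exactly. Their poses are not given: they have to be found in the camera images.
- winder: Label winder, fixed to the desk: grey plate, x -95..95, y -150..165, 14 mm thick, 131 mm high overall. Origin on the desk under the knob's vertical axis, z up. White roll 136 mm across under a steel ratchet wheel 156 mm across, tooth tops 69 mm up; blue knob above. At +y the red pawl; at -y a black peel head 66 mm high. Pawl post at y = 135: two cheeks, x up to 21 mm each side, top 100 mm.
- knob_grip (a point): Grip point of the blue knob, on its vertical axis, 112 mm above the desk. The knob is an upright bar 64 mm long, 16 mm thick and 46 mm tall (85 to 131 mm above the desk), white mark on one half of its top; x runs along the bar towards the mark, z up. At knob joint 0 the bar lies along the winder's x. Pinch it across its 16 mm from above.
- knob_wheel (a joint): Knob and wheel turn, rad, growing clockwise from above (bar direction = winder yaw minus this). Starts 1.7 to 2.8; friction, 0.06 N m, holds it. Pawl down, it drops behind a tooth at each multiple of 0.393 (a click), then blocks turning back below it. A hidden rigid stop (its pin 50 mm from the axis) ends travel anticlockwise somewhere in 0.05..0.30: feel it, under 1 N m. Clicks then: 0.393, 0.785, 1.178.
- pawl (a joint): Swing of the red pawl, rad. 0 to 0.11: tip resting on the teeth by its own weight (0 = deep in a gap). Grows as it is lifted off the wheel, up and over towards winder +y; past about 1.5 it falls over by itself and rests at 2.2, clear of the wheel, until brought back. Weighs about 80 g; its tip meets the teeth 66 mm from the knob's axis.
- pawl_hinge (a point): Centre of the pawl's level hinge axis, which runs along the winder's x: at winder x = 0, y = 135 mm, 85 mm above the desk. Same axes as the winder.
- pawl_grip (a point): Grip point on the pawl's orange handle, a round bar 14 mm thick along the winder's x, from the pawl arm to x = 60 mm; this point is at x = 42 mm. Pawl at 0: 50 mm from the hinge axis towards the knob, 14 mm above it (winder y 85 mm, 99 mm above the desk); it circles the hinge, and the bar may roll in the grip. Pinch from above, fingers on its winder -y and +y sides.
- sanitiser: White hand-sanitiser pump bottle, 68 mm across, 182 mm tall; origin under its centre. Leave alone.
- pen_cup: Steel pen cup, 76 mm across, 100 mm tall, with pens to 155 mm; origin under its centre. Leave alone.
- stamp_tin: Flat red round stamp-pad tin, 72 mm across, 28 mm tall; origin under its centre. Leave alone.
- tape_roll: Clear tape roll lying flat, 90 mm across, 22 mm tall; origin under its centre. Leave alone.
- stapler: Blue and black stapler, 140 mm long (x), 36 mm wide, 51 mm tall; origin under its centre. Leave alone.
- mouse: Black computer mouse, 110 by 60 by 32 mm; origin under its centre. Leave alone.
- mug: Blue mug, 80 mm across, 90 mm tall; origin under its centre. Leave alone.

How it is judged:
By the outcome, as a careful person would: the job done as asked, in the order asked, and still so for the second after the job is handed in, with the robot touching nothing.
It also fails if it takes over 70 s, if anything falls off the work surface, if the arm or the gripper's body presses on something with over 40 N, if the wrist force passes 120 N, or if a joint passes its speed limit or range.

### The arm

A 6-joint arm with a two-finger parallel gripper is mounted at the origin on the work surface. World frame = base frame: x ahead of the robot, y to its left, z up, the work surface at z = 0. Lengths are in m, angles in rad, forces in N, time in s.
With the tool pointing down it reaches from about 0.325 to 0.775 m from the base axis. Payload 5.5 kg.
Tool frame: the origin (TCP) lies on the centre line of the jaws, within the pads' length; the fingertips stand bot.tips_ahead ahead of it and the grasp point (between the pads) lies 8 mm behind it (bot.tips_ahead is the distance from the TCP to the fingertips, in m); z points along the fingers, y is the line along which they close (so a half turn about z gives the same grasp; the last joint's range is limited). The gripper opens to 85 mm and grips with 20 to 120 N. Pads are 22 mm wide; open, the fingers measure 114 mm over their backs; the gripper's body (76 mm by 85 mm) begins 54 mm behind the grasp point. The pads swing forward as they close: fully open they stand 13 mm farther back than shut.
Start: joints at [-1.314, 0.091, 1.231, -0, 1.82, -0.057], TCP at [0.185, -0.571, 0.242] pointing down, gripper open.
Joint ranges: [-2.87, 2.87], [-0.86, 2.18], [0.17, 2.46], [-1.51, 4.65], [0.06, 2.69], [-2.65, 2.65]. Speed limits (rad/s): [2.57, 2.57, 3.01, 3.14, 3.14, 3.14].

### API

Orientations are given as a 3x3 rotation matrix whose columns are the frame's x, y, z axes.
In Python, from rig import bot gives the robot as it stands. The module is installed in compiled form; this text tells all that it offers.
- The arm moves only by the tool arm_command, never from a script. Its argument "steps" is a list of rows, each a list of 6 numbers: the shift along the tool's x, y, z scaled (see below), then the turn, a rotation vector about the tool's x, y, z scaled (see below). In form: [[dx, dy, dz, rx, ry, rz], ...]. A call has 1 to 8 rows; each row shifts and turns the commanded pose from where the row before left it, along the tool's axes as they then stand; what a row does not reach is not made up. The controller multiplies each number of a shift by 0.05 m and each number of a turn by 90 degrees. A row lasts 1/10 s, in which the tool goes at most 50 mm and 8.59 degrees, less where a joint would pass 70% of its speed; a pose out of reach is approached as far as the arm can. A call with a number of a shift or a turn outside -1 to 1 is refused whole. A call with a gripper value outside its range is refused whole. "gripper" is the closure, from -1 (fully open) to 1 (shut), set as the call begins (left out, the last holds). The fingers move at their own pace and stop on an object; "force" is the grip in N (left out, the last holds). Time passes only in rows, so rows that do not move let the fingers close. It gives the time, the measured TCP pose, the force, the opening and the grip force at its end, in the units of the state.
- bot.sense(): the state, without advancing time (a new reading comes with each control period).
- bot.capture(name): name is "side" or "top"; returns a dict with "img" (384x512x3 uint8, red, green, blue), "vertical_fov" (degrees; the focal length in pixels is half the picture's height over the tangent of half this angle, whatever the lens; pixels are square), "cx", "cy" (the principal point, pixels), "k1" (the pictures are not rectified: a ray, as slopes to the right and down, at radius r is drawn at 1 + k1 r^2 times it, then the intrinsics apply), "cam_to_world" (4x4, takes a point from camera to world coordinates). Camera axes: x right, y up, looking along -z (the intrinsics and any distortion apply to the point x, -y, -z); pixel columns grow to the right and rows downward; lengths in m; the calibration is good to about 2 mm. A picture is of the moment at which its call begins. There is no depth.
- bot.close_job(): hands the job in; it is judged then, once.
The state is a dict: "clock": time; "qpos": joint angles; "dq": joint speeds; "effort": joint torques, N m; "tcp_pos": TCP position; "orientation": TCP orientation; "contact_force": force on the tool from outside, world axes, zero at the start; "wrist_torque": the same for the moment, N m; "opening": opening from 0.0 (shut) to 1.0 (fully open); "gripper_force": force on a finger pad.
Only numpy, scipy, OpenCV 4.12 (cv2) and the standard library are available. Lean on these libraries where they do the work, as an engineer would, in place of code of your own. Each camera call takes 0.05 s, during which the arm holds its last target. There are 200 camera calls.

## Working session

There is one attempt and no reset: what is moved stays moved. The work goes in short steps, Python scripts to look and compute and a tool call to move; the robot and the scene stay as the last step left them, time stands still between calls to the robot, and variables do not carry over. Pictures are saved under pics/ and viewed, at most 10 in all, crops included, and the job is handed in when it is done.

Besides the shell and the picture viewer there is one more tool, called after "Request:" as name(argument=value, ...) on one line, values as JSON. arm_command: Moves the arm, as the interface text tells. Shifts and turns lie within -1 to 1; 1 stands for 0.05 m of shift or 90 degrees of turn. Its arguments: {"type":"object","properties":{"steps":{"type":"array","items":{"type":"array","items":{"type":"number","minimum":-1,"maximum":1}}},"gripper":{"type":"number"},"force":{"type":"number"}},"required":["steps"]}

```bash
mkdir -p pics; cat > h.py <<'E'
import numpy as np, cv2
from rig import bot
def cap(n,f=None):
    c=bot.capture(n)
    if f: cv2.imwrite('pics/'+f,c['img'][:,:,::-1])
    return c
def ray(c,u,v):
    h,w=c['img'].shape[:2]; f=h/2/np.tan(np.radians(c['vertical_fov'])/2)
    K=np.array([[f,0,c['cx']],[0,f,c['cy']],[0,0,1.]])
    p=cv2.undistortPoints(np.array([[[u,v]]],float),K,np.array([c['k1'],0,0,0,0.]))[0,0]
    T=np.array(c['cam_to_world']); return T[:3,3],T[:3,:3]@np.array([p[0],-p[1],-1])
def onz(c,u,v,z):
    o,d=ray(c,u,v); return o+d*(z-o[2])/d[2]
def proj(c,P):
    h,w=c['img'].shape[:2]; f=h/2/np.tan(np.radians(c['vertical_fov'])/2)
    T=np.array(c['cam_to_world']); q=T[:3,:3].T@(np.array(P)-T[:3,3]); a=np.array([q[0],-q[1]])/-q[2]
    a=a*(1+c['k1']*(a@a)); return f*a+[c['cx'],c['cy']]
E
python3 - <<'E'
from h import *
for n in('top','side'):
    c=cap(n,n+'0.png'); print(n,c['vertical_fov'],c['k1'],np.round(c['cam_to_world'],3).tolist())
s=bot.sense(); print(s, bot.tips_ahead)
E
```

```text
top 47.93676906575512 -0.13315152218092918 [[0.002, 0.991, -0.137, 0.353], [-1.0, 0.002, -0.0, -0.001], [-0.0, 0.137, 0.991, 1.51], [0.0, 0.0, 0.0, 1.0]]
side 44.16520475376188 0.0453128442673657 [[-0.789, 0.403, -0.465, -0.253], [-0.615, -0.511, 0.601, 1.052], [0.005, 0.76, 0.65, 1.227], [0.0, 0.0, 0.0, 1.0]]
{'clock': 0.1, 'qpos': array([-1.31371651e+00,  9.18035985e-02,  1.23173469e+00, -4.23176513e-06,
        1.81983860e+00, -5.67050273e-02]), 'dq': array([ 1.44294882e-03, -2.86798605e-04, -2.92353313e-03,  5.44610053e-05,
       -1.84017471e-03, -2.25258953e-04]), 'effort': array([ 3.04448535e-03, -4.60217643e+01, -4.19219899e+01,  7.05488787e-05,
        1.06051253e-02, -1.77977974e-06]), 'tcp_pos': array([ 0.1851307 , -0.57047705,  0.24126933]), 'orientation': array([[ 9.51172496e-01,  3.08659479e-01, -4.57619847e-04],
       [ 3.08659803e-01, -9.51170937e-01,  1.72455018e-03],
       [ 9.70240607e-05, -1.78159355e-03, -9.99998408e-01]]), 'contact_force': array([-0.764032  ,  0.08330452, -0.20839654]), 'wrist_torque': array([-0.01925746, -0.0166444 ,  0.04856959]), 'gripper_force': 0.0, 'opening': 0.9955007177426834} 0.011
```

View pics/top0.png

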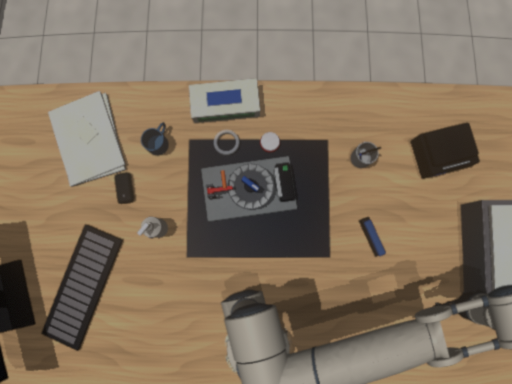

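View pics/side0.png

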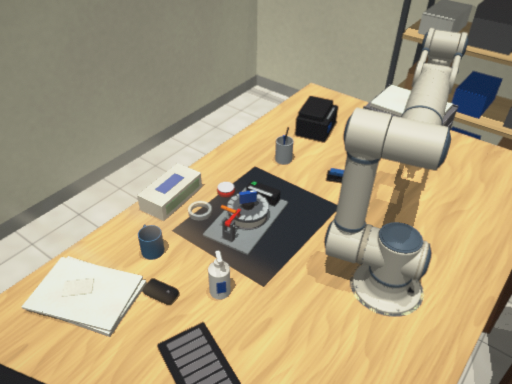

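```bash
python3 - <<'E'
from h import *
for n,(a,b,w,h) in {'top':(190,140,120,90),'side':(180,170,120,90)}.items():
    im=bot.capture(n)['img'][b:b+h,a:a+w,::-1]
    cv2.imwrite(f'pics/{n}1.png',cv2.resize(im,None,fx=6.6,fy=6.6,interpolation=cv2.INTER_CUBIC))
c=cap('top'); im=c['img']; hsv=cv2.cvtColor(im,cv2.COLOR_RGB2HSV)
roi=np.zeros(im.shape[:2],np.uint8); roi[145:230,192:310]=1
# plate: grey region
g=((hsv[...,1]<60)&(hsv[...,2]>60)&(roi>0)).astype(np.uint8)
n,l,st,ce=cv2.connectedComponentsWithStats(g); print(st)
b=(cv2.inRange(hsv,(105,120,40),(130,255,255))>0)&(roi>0); v,u=np.nonzero(b); print('blue',len(u),u.mean(),v.mean(),onz(c,u.mean(),v.mean(),.125))
r=((hsv[...,0]<5)|(hsv[...,0]>175))&(hsv[...,1]>150)&(hsv[...,2]>80)&(roi>0); v,u=np.nonzero(r);print('red',len(u),u.min(),u.max(),v.mean())
o=cv2.inRange(hsv,(6,150,100),(16,255,255))*roi; v,u=np.nonzero(o);print('or',len(u),u.mean(),v.mean(),u.min(),u.max(),v.min(),v.max())
E
```

```text
[[     0      0    512    384 192509]
 [   213    145     26     10    133]
 [   262    145     18      6     77]
 [   201    156     96     66   3873]
 [   252    185      7      5     16]]
blue 70 247.77142857142857 182.05714285714285 [0.5558587  0.03395973 0.125     ]
red 75 208 231 189.29333333333332
or 45 223.37777777777777 179.6 222 226 171 187
```

View pics/top1.png

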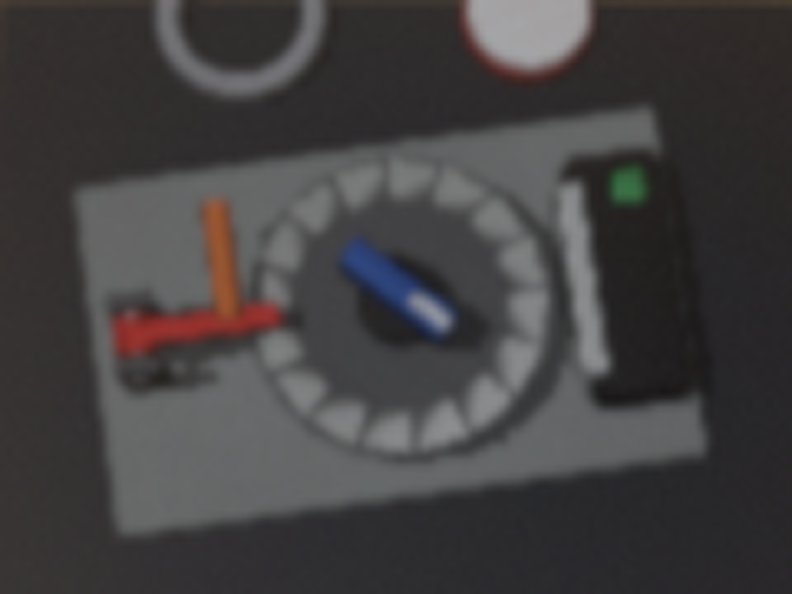

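View pics/side1.png

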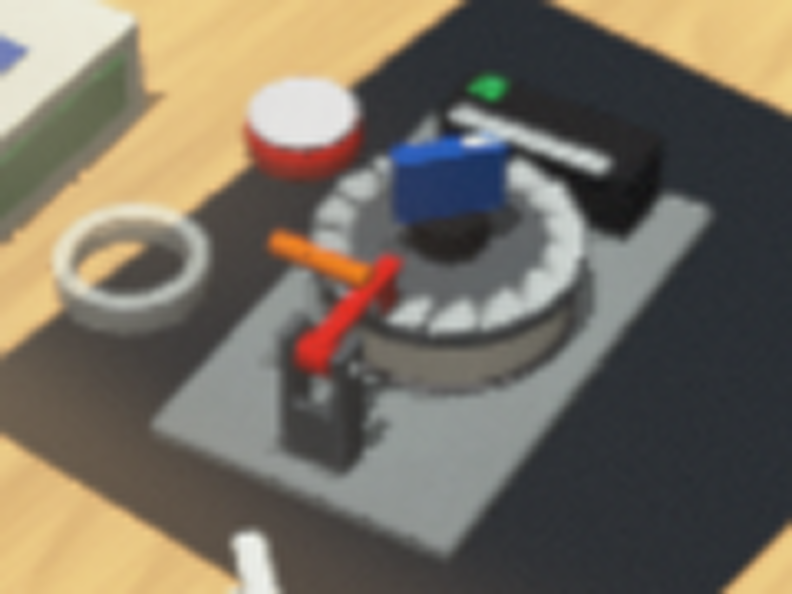

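```bash
python3 - <<'E'
from h import *
c=cap('top')
f=lambda X,Y,z:onz(c,190+(X+.5)/6.6-.5,140+(Y+.5)/6.6-.5,z)
W=np.array([f(75,188,.014),f(652,107,.014),f(706,455,.014),f(120,535,.014)])[:,:2]
M=np.array([[95,165],[95,-150],[-95,-150],[-95,165]])/1000.
mc=M.mean(0);wc=W.mean(0);A=(M-mc).T@(W-wc);th=np.arctan2(A[0,1]-A[1,0],A[0,0]+A[1,1])
R=np.array([[np.cos(th),-np.sin(th)],[np.sin(th),np.cos(th)]]);t=wc-R@mc
print('yaw',th,'org',t,'res mm',np.round((M@R.T+t-W)*1000,1).tolist())
print('wheel',f(403,304,.069))
# knob blob edge by blue+white pixels: PCA
a,b=f(352,248,.131),f(444,328,.131); print('knob',(a+b)/2,np.linalg.norm(a-b),'q',th-np.arctan2(*(b-a)[[1,0]]))
for n,p in dict(hinge=(0,.135),grip=(.042,.085),bar0=(.008,.085),bar1=(.06,.085)).items(): print(n,R@p+t)
print('bar px',f(215,203,.104),f(230,312,.104))
E
```

```text
yaw 0.1419321484646625 org [0.55214907 0.02704122] res mm [[1.1, 1.6], [1.1, -1.9], [-0.2, -1.7], [-2.0, 2.1]]
wheel [0.55191826 0.0256784  0.069     ]
knob [0.55126603 0.02703672 0.131     ] 0.059932126786065784 q 2.4304506676912774
hinge [0.5330525  0.16068374]
grip [0.58170297 0.11712767]
bar0 [0.54804486 0.11231816]
bar1 [0.59952197 0.11967387]
bar px [0.59796326 0.11942453 0.104     ] [0.5428913  0.11118056 0.104     ]
```

Request:
arm_command(steps=[[0,0,0,0,0,0.055],[0,0,0,0,0,0.055],[0.49,-0.625,0,0,0,0],[0.49,-0.625,0,0,0,0],[0.49,-0.625,0,0,0,0],[0.49,-0.625,0,0,0,0],[0.49,-0.625,0,0,0,0],[0.49,-0.625,0,0,0,0]], gripper=0, force=40)

```text
clock: 1.1
tcp_pos: [0.3049, -0.363, 0.2423]
orientation: [[0.99, 0.14, 0.0], [0.14, -0.99, -0.0], [0.0, 0.0, -1.0]]
contact_force: [0.1, 0.4, -1.1]
opening: 0.497
gripper_force: 0.0
```

Request:
arm_command(steps=[[0.49,-0.625,0,0,0,0],[0.49,-0.625,0,0,0,0],[0.49,-0.625,0,0,0,0],[0.49,-0.625,0,0,0,0],[0.49,-0.625,0,0,0,0],[0.49,-0.625,0,0,0,0],[0.49,-0.625,0,0,0,0],[0.49,-0.625,0,0,0,0]])

```text
clock: 1.9
tcp_pos: [0.4639, -0.0878, 0.2425]
orientation: [[0.99, 0.141, 0.001], [0.141, -0.99, -0.0], [0.001, 0.0, -1.0]]
contact_force: [0.3, -0.0, -0.2]
opening: 0.503
gripper_force: 0.0
```

Request:
arm_command(steps=[[0.49,-0.625,0,0,0,0],[0.49,-0.625,0,0,0,0],[0.49,-0.625,0,0,0,0],[0.49,-0.625,0,0,0,0],[0.49,-0.625,0,0,0,0],[0.49,-0.625,0,0,0,0],[0,0,0,0,0,0],[0,0,0,0,0,0]])

```text
clock: 2.7
tcp_pos: [0.5825, 0.1176, 0.2415]
orientation: [[0.99, 0.142, -0.002], [0.142, -0.99, -0.001], [-0.002, 0.0, -1.0]]
contact_force: [0.4, -0.1, 0.3]
opening: 0.502
gripper_force: 0.0
```

```bash
cat > st.py <<'E'
from h import *
YAW,ORG=0.142,np.array([.552,.0266])
def win(s):
    x=np.array(s['tcp_pos']);o=np.array(s['orientation']);d=x[:2]-ORG;c,n=np.cos(YAW),np.sin(YAW)
    return np.round([1e3*(c*d[0]+n*d[1]),1e3*(-n*d[0]+c*d[1]),1e3*x[2]],1),np.arctan2(o[1,0],o[0,0])-YAW
if __name__=='__main__':
    s=bot.sense();w,a=win(s)
    print('t',round(s['clock'],2),'winder mm',w,'toolyaw rel',round(a,4),'zaxis',np.round(s['orientation'][:,2],3),'F',np.round(s['contact_force'],1),'T',np.round(s['wrist_torque'],2),'open',round(s['opening'],3),'gf',round(s['gripper_force'],1),'q6',round(s['qpos'][5],2))
E
python3 st.py
```

```text
t 2.7 winder mm [ 43.1  85.8 241.5] toolyaw rel 0.0005 zaxis [-0.002 -0.001 -1.   ] F [ 0.4 -0.1  0.3] T [ 0.03  0.02 -0.05] open 0.502 gf 0.0 q6 1.57
```

Request:
arm_command(steps=[[0,0,0.6,0,0,0],[0,0,0.6,0,0,0],[0,0,0.6,0,0,0],[0,0,0.6,0,0,0],[0,0,0.5,0,0,0],[0,0,0.08,0,0,0],[0,0,0,0,0,0]])

```text
clock: 3.4
tcp_pos: [0.582, 0.116, 0.0933]
orientation: [[0.99, 0.139, -0.001], [0.139, -0.99, -0.0], [-0.001, 0.0, -1.0]]
contact_force: [-0.4, 0.2, -0.1]
opening: 0.501
gripper_force: 0.0
```

Request:
arm_command(steps=[[0,0,0,0,0,0],[0,0,0,0,0,0],[0,0,0,0,0,0],[0,0,0,0,0,0],[0,0,0,0,0,0]], gripper=1, force=25)

```text
clock: 3.9
tcp_pos: [0.5836, 0.1168, 0.0955]
orientation: [[0.99, 0.14, 0.004], [0.14, -0.99, -0.0], [0.004, 0.001, -1.0]]
contact_force: [0.2, -1.6, 5.7]
opening: 0.152
gripper_force: 25.3
```

```bash
python3 st.py; python3 - <<'E'
import numpy as np
r=51.9;p=np.deg2rad(0)
th=np.linspace(.05,2.15,17)+.2730
y=135-r*np.cos(th);z=85+r*np.sin(th)
for a,b,c,d,e in zip(th[1:]-.273,np.diff(y),np.diff(z),y[1:],z[1:]): print(round(a,2),'dy_tool',round(-b/50,3),'dz_tool',round(-c/50,3),round(d,1),round(e,1))
E
```

```text
t 3.9 winder mm [44.  84.8 95.5] toolyaw rel -0.0011 zaxis [ 0.004 -0.    -1.   ] F [ 0.2 -1.6  5.7] T [-0.21 -0.02  0.04] open 0.152 gf 25.3 q6 1.57
0.18 dy_tool -0.052 dz_tool -0.126 88.4 107.8
0.31 dy_tool -0.068 dz_tool -0.118 91.7 113.7
0.44 dy_tool -0.083 dz_tool -0.108 95.9 119.1
0.58 dy_tool -0.096 dz_tool -0.097 100.7 123.9
0.71 dy_tool -0.108 dz_tool -0.083 106.1 128.1
0.84 dy_tool -0.118 dz_tool -0.068 111.9 131.5
0.97 dy_tool -0.126 dz_tool -0.052 118.2 134.1
1.1 dy_tool -0.131 dz_tool -0.035 124.8 135.9
1.23 dy_tool -0.135 dz_tool -0.018 131.5 136.8
1.36 dy_tool -0.136 dz_tool -0.0 138.4 136.8
1.49 dy_tool -0.135 dz_tool 0.018 145.1 135.9
1.62 dy_tool -0.132 dz_tool 0.035 151.7 134.1
1.76 dy_tool -0.126 dz_tool 0.052 158.0 131.5
1.89 dy_tool -0.118 dz_tool 0.068 163.9 128.1
2.02 dy_tool -0.108 dz_tool 0.083 169.3 124.0
2.15 dy_tool -0.096 dz_tool 0.096 174.1 119.2
```

Request:
arm_command(steps=[[0,-0.052,-0.126,0,0,0],[0,-0.068,-0.118,0,0,0],[0,-0.083,-0.108,0,0,0],[0,-0.096,-0.097,0,0,0],[0,-0.108,-0.083,0,0,0],[0,-0.118,-0.068,0,0,0],[0,-0.126,-0.052,0,0,0],[0,-0.131,-0.035,0,0,0]])

```text
clock: 4.7
tcp_pos: [0.5793, 0.1524, 0.134]
orientation: [[0.99, 0.137, 0.009], [0.137, -0.991, -0.005], [0.008, 0.006, -1.0]]
contact_force: [-3.6, -10.2, 15.9]
opening: 0.153
gripper_force: 24.9
```

```bash
python3 st.py
```

```text
t 4.7 winder mm [ 44.8 120.7 134. ] toolyaw rel -0.0043 zaxis [ 0.009 -0.005 -1.   ] F [ -3.6 -10.2  15.9] T [-1.47  0.85  0.05] open 0.153 gf 24.9 q6 1.64
```

Request:
arm_command(steps=[[0,-0.1,-0.07,0,0,0],[0,-0.12,-0.04,0,0,0],[0,-0.135,0,0,0,0],[0,-0.132,0.03,0,0,0]])

```text
clock: 5.1
tcp_pos: [0.5749, 0.1793, 0.134]
orientation: [[0.99, 0.14, 0.005], [0.14, -0.99, -0.001], [0.005, 0.001, -1.0]]
contact_force: [3.0, -3.7, 4.4]
opening: 0.15
gripper_force: 25.5
```

```bash
python3 st.py
```

```text
t 5.1 winder mm [ 44.3 147.9 134. ] toolyaw rel -0.0018 zaxis [ 0.005 -0.001 -1.   ] F [ 3.  -3.7  4.4] T [-0.81 -0.6   0.05] open 0.15 gf 25.5 q6 1.68
```

Request:
arm_command(steps=[[0,-0.126,0.045,0,0,0],[0,-0.118,0.06,0,0,0],[0,-0.108,0.08,0,0,0],[0,-0.096,0.09,0,0,0],[0,0,0,0,0,0]])

```text
clock: 5.6
tcp_pos: [0.571, 0.2031, 0.117]
orientation: [[0.99, 0.141, 0.001], [0.141, -0.99, 0.001], [0.002, -0.001, -1.0]]
contact_force: [7.0, 0.5, 0.2]
opening: 0.149
gripper_force: 26.8
```

```bash
python3 st.py
```

```text
t 5.6 winder mm [ 43.8 172.  117. ] toolyaw rel -0.0003 zaxis [ 0.001  0.001 -1.   ] F [7.  0.5 0.2] T [-0.01 -1.11 -0.03] open 0.149 gf 26.8 q6 1.71
```

Request:
arm_command(steps=[[0,0,0,0,0,0],[0,0,0,0,0,0],[0,0,0,0,0,0],[0,0,-0.5,0,0,0],[0,0,-0.7,0,0,0],[0,0,-0.7,0,0,0],[0,0,-0.3,0,0,0]], gripper=-0.1)

```text
clock: 6.3
tcp_pos: [0.571, 0.2023, 0.2319]
orientation: [[0.99, 0.141, 0.004], [0.141, -0.99, 0.002], [0.005, -0.001, -1.0]]
contact_force: [0.2, 0.7, 0.3]
opening: 0.55
gripper_force: 0.0
```

Request:
arm_command(steps=[[-0.175,0.688,0,0,0,0],[-0.175,0.688,0,0,0,0],[-0.175,0.688,0,0,0,0],[-0.175,0.688,0,0,0,0],[-0.175,0.688,0,0,0,0]])

```text
clock: 6.8
tcp_pos: [0.5506, 0.0244, 0.2265]
orientation: [[0.99, 0.141, -0.002], [0.141, -0.99, 0.0], [-0.002, -0.001, -1.0]]
contact_force: [0.8, -0.3, 0.4]
opening: 0.553
gripper_force: 0.0
```

Request:
arm_command(steps=[[0,0,0,0,0,-0.0905],[0,0,0,0,0,-0.0905],[0,0,0,0,0,-0.0905],[0,0,0,0,0,-0.0905],[0,0,0,0,0,-0.0905],[0,0,0,0,0,0]])

```text
clock: 7.4
tcp_pos: [0.551, 0.0256, 0.2266]
orientation: [[0.658, 0.753, -0.002], [0.753, -0.658, 0.0], [-0.001, -0.002, -1.0]]
contact_force: [-0.4, 0.3, 0.3]
opening: 0.548
gripper_force: 0.0
```

```bash
python3 st.py; python3 - <<'E'
from h import *
c=cap('side');im=c['img'][170:260,180:300,::-1]
cv2.imwrite('pics/side2.png',cv2.resize(im,None,fx=5,fy=5,interpolation=cv2.INTER_CUBIC))
E
```

```text
t 7.4 winder mm [ -1.2  -0.8 226.6] toolyaw rel 0.7111 zaxis [-0.002  0.    -1.   ] F [-0.4  0.3  0.3] T [0.04 0.04 0.02] open 0.548 gf 0.0 q6 0.7
```

View pics/side2.png

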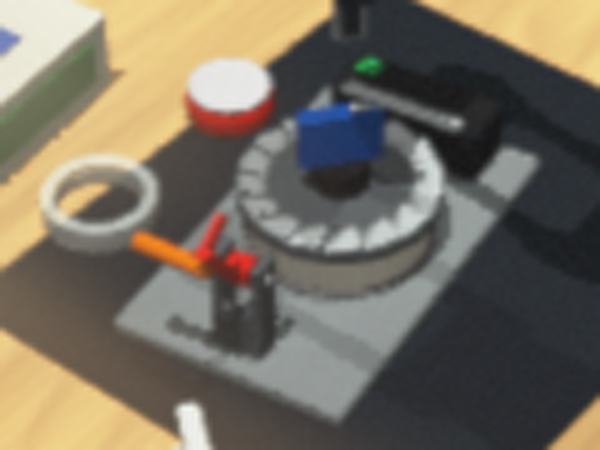

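Request:
arm_command(steps=[[0.028,0,0.5,0,0,0],[0,0,0.5,0,0,0],[0,0,0.5,0,0,0],[0,0,0.5,0,0,0],[0,0,0.4,0,0,0],[0,0,0,0,0,0]])

```text
clock: 8.05
tcp_pos: [0.55, 0.0266, 0.1036]
orientation: [[0.661, 0.75, -0.007], [0.75, -0.661, 0.0], [-0.005, -0.006, -1.0]]
contact_force: [0.5, 0.3, 0.2]
opening: 0.548
gripper_force: 0.0
```

Request:
arm_command(steps=[[0,0,0,0,0,0],[0,0,0,0,0,0],[0,0,0,0,0,0],[0,0,0,0,0,0],[0,0,-0.04,0,0,0],[0,0,0,0,0,0]], gripper=1, force=30)

```text
clock: 8.65
tcp_pos: [0.5521, 0.0273, 0.1097]
orientation: [[0.659, 0.753, -0.0], [0.753, -0.659, 0.001], [0.001, -0.001, -1.0]]
contact_force: [0.4, 4.9, -4.9]
opening: 0.187
gripper_force: 30.6
```

```bash
python3 st.py
```

```text
t 8.65 winder mm [  0.2   0.7 109.7] toolyaw rel 0.71 zaxis [-0.     0.001 -1.   ] F [ 0.4  4.9 -4.9] T [ 0.81 -0.02 -0.  ] open 0.187 gf 30.6 q6 0.71
```

Request:
arm_command(steps=[[0,0,0,0,0,-0.03],[0,0,0,0,0,-0.06],[0,0,0,0,0,-0.06],[0,0,0,0,0,-0.06],[0,0,0,0,0,-0.06],[0,0,0,0,0,-0.06],[0,0,0,0,0,-0.06],[0,0,0,0,0,-0.03]])

```text
clock: 9.45
tcp_pos: [0.5512, 0.0277, 0.1097]
orientation: [[0.055, 0.998, -0.003], [0.998, -0.055, 0.002], [0.002, -0.003, -1.0]]
contact_force: [-5.4, 6.3, -2.5]
opening: 0.179
gripper_force: 30.8
```

```bash
python3 st.py
```

```text
t 9.45 winder mm [ -0.6   1.2 109.7] toolyaw rel 1.3733 zaxis [-0.003  0.002 -1.   ] F [-5.4  6.3 -2.5] T [ 0.99  0.65 -0.07] open 0.179 gf 30.8 q6 0.04
```

Request:
arm_command(steps=[[0,0,0,0,0,-0.06],[0,0,0,0,0,-0.06],[0,0,0,0,0,-0.06],[0,0,0,0,0,-0.06],[0,0,0,0,0,-0.06],[0,0,0,0,0,-0.06],[0,0,0,0,0,-0.06],[0,0,0,0,0,0]])

```text
clock: 10.25
tcp_pos: [0.5503, 0.0274, 0.1097]
orientation: [[-0.568, 0.823, -0.005], [0.823, 0.568, 0.001], [0.004, -0.003, -1.0]]
contact_force: [-9.7, 5.6, -0.3]
opening: 0.18
gripper_force: 31.1
```

Request:
arm_command(steps=[[0,0,0,0,0,-0.06],[0,0,0,0,0,-0.06],[0,0,0,0,0,-0.05],[0,0,0,0,0,-0.05],[0,0,0,0,0,-0.05],[0,0,0,0,0,-0.05],[0,0,0,0,0,0]])

```text
clock: 10.95
tcp_pos: [0.5498, 0.0269, 0.1097]
orientation: [[-0.894, 0.449, -0.006], [0.449, 0.894, 0.0], [0.006, -0.003, -1.0]]
contact_force: [-12.4, 2.7, 1.1]
opening: 0.184
gripper_force: 31.3
```

```bash
python3 st.py
```

```text
t 10.95 winder mm [ -2.2   0.6 109.7] toolyaw rel 2.5342 zaxis [-0.006  0.    -1.   ] F [-12.4   2.7   1.1] T [0.58 1.68 0.05] open 0.184 gf 31.3 q6 -1.12
```

Request:
arm_command(steps=[[0.04,-0.01,0,0,0,-0.04],[0.04,-0.01,0,0,0,-0.04],[0,0,0,0,0,-0.03],[0,0,0,0,0,0],[0,0,0,0,0,0]])

```text
clock: 11.45
tcp_pos: [0.5494, 0.0266, 0.1097]
orientation: [[-0.957, 0.291, 0.003], [0.291, 0.957, -0.001], [-0.003, -0.0, -1.0]]
contact_force: [6.9, 0.5, -6.8]
opening: 0.183
gripper_force: 30.2
```

```bash
python3 st.py
```

```text
t 11.45 winder mm [ -2.5   0.4 109.7] toolyaw rel 2.704 zaxis [ 0.003 -0.001 -1.   ] F [ 6.9  0.5 -6.8] T [ 0.06 -0.66  0.02] open 0.183 gf 30.2 q6 -1.29
```

Request:
arm_command(steps=[[-0.025,0,0,0,0,-0.008],[0,0,0,0,0,-0.016],[0,0,0,0,0,-0.016],[0,0,0,0,0,-0.016],[0,0,0,0,0,-0.016],[0,0,0,0,0,0]], force=20)

```text
clock: 12.05
tcp_pos: [0.5495, 0.0265, 0.1097]
orientation: [[-0.984, 0.18, 0.0], [0.18, 0.984, -0.001], [-0.0, -0.001, -1.0]]
contact_force: [3.0, -2.9, -7.0]
opening: 0.179
gripper_force: 30.3
```

```bash
python3 st.py
```

```text
t 12.05 winder mm [ -2.5   0.2 109.7] toolyaw rel 2.8186 zaxis [ 0.    -0.001 -1.   ] F [ 3.  -2.9 -7. ] T [-0.35 -0.3   0.06] open 0.179 gf 30.3 q6 -1.4
```

Request:
arm_command(steps=[[0,0,0,0,0,-0.01],[0,0,0,0,0,-0.01],[0,0,0,0,0,0]], gripper=1, force=20)

```text
clock: 12.35
tcp_pos: [0.5494, 0.0265, 0.1097]
orientation: [[-0.989, 0.149, 0.0], [0.149, 0.989, -0.001], [-0.0, -0.001, -1.0]]
contact_force: [4.5, -3.6, -8.0]
opening: 0.182
gripper_force: 30.2
```

```bash
python3 st.py
```

```text
t 12.35 winder mm [ -2.6   0.2 109.7] toolyaw rel 2.85 zaxis [ 0.    -0.001 -1.   ] F [ 4.5 -3.6 -8. ] T [-0.52 -0.39  0.07] open 0.182 gf 30.2 q6 -1.43
```

Request:
arm_command(steps=[[0,0,0,0,0,-0.01],[0,0,0,0,0,-0.01],[0,0,0,0,0,0]])

```text
clock: 12.65
tcp_pos: [0.5494, 0.0264, 0.1097]
orientation: [[-0.993, 0.118, 0.0], [0.118, 0.993, -0.001], [-0.0, -0.001, -1.0]]
contact_force: [4.4, -3.7, -8.5]
opening: 0.18
gripper_force: 30.2
```

```bash
python3 st.py
```

```text
t 12.65 winder mm [ -2.6   0.2 109.7] toolyaw rel 2.8813 zaxis [ 0.    -0.001 -1.   ] F [ 4.4 -3.7 -8.5] T [-0.64 -0.38  0.01] open 0.18 gf 30.2 q6 -1.47
```

Request:
arm_command(steps=[[0,0,0,0,0,-0.01],[0,0,0,0,0,-0.01],[0,0,0,0,0,0]])

```text
clock: 12.95
tcp_pos: [0.5494, 0.0264, 0.1097]
orientation: [[-0.996, 0.087, 0.0], [0.087, 0.996, -0.001], [-0.0, -0.001, -1.0]]
contact_force: [3.6, -5.3, -8.0]
opening: 0.184
gripper_force: 30.2
```

```bash
python3 st.py
```

```text
t 12.95 winder mm [ -2.6   0.2 109.7] toolyaw rel 2.9128 zaxis [ 0.    -0.001 -1.   ] F [ 3.6 -5.3 -8. ] T [-0.58 -0.37  0.02] open 0.184 gf 30.2 q6 -1.5
```

Request:
arm_command(steps=[[0,0,0,0,0,-0.01],[0,0,0,0,0,-0.01],[0,0,0,0,0,0]])

```text
clock: 13.25
tcp_pos: [0.5494, 0.0263, 0.1097]
orientation: [[-0.998, 0.055, 0.0], [0.055, 0.998, -0.001], [-0.0, -0.001, -1.0]]
contact_force: [3.9, -4.8, -7.9]
opening: 0.185
gripper_force: 30.2
```

```bash
python3 st.py
```

```text
t 13.25 winder mm [-2.600e+00  1.000e-01  1.097e+02] toolyaw rel 2.9441 zaxis [ 0.    -0.001 -1.   ] F [ 3.9 -4.8 -7.9] T [-0.65 -0.4   0.03] open 0.185 gf 30.2 q6 -1.53
```

Request:
arm_command(steps=[[0,0,0,0,0,-0.01],[0,0,0,0,0,-0.01],[0,0,0,0,0,0]])

```text
clock: 13.55
tcp_pos: [0.5494, 0.0263, 0.1097]
orientation: [[-1.0, 0.024, 0.0], [0.024, 1.0, -0.001], [-0.0, -0.001, -1.0]]
contact_force: [3.7, -4.6, -8.3]
opening: 0.181
gripper_force: 30.2
```

```bash
python3 st.py
```

```text
t 13.55 winder mm [ -2.6   0.  109.7] toolyaw rel 2.9754 zaxis [ 0.    -0.001 -1.   ] F [ 3.7 -4.6 -8.3] T [-0.67 -0.39  0.02] open 0.181 gf 30.2 q6 -1.56
```

Request:
arm_command(steps=[[0,0,0,0,0,-0.01],[0,0,0,0,0,-0.01],[0,0,0,0,0,0]])

```text
clock: 13.85
tcp_pos: [0.5494, 0.0262, 0.1097]
orientation: [[-1.0, -0.007, 0.0], [-0.007, 1.0, -0.001], [-0.0, -0.001, -1.0]]
contact_force: [3.5, -3.8, -8.3]
opening: 0.183
gripper_force: 30.2
```

```bash
python3 st.py
```

```text
t 13.85 winder mm [ -2.6  -0.  109.7] toolyaw rel -3.2763 zaxis [ 0.    -0.001 -1.   ] F [ 3.5 -3.8 -8.3] T [-0.67 -0.38  0.06] open 0.183 gf 30.2 q6 -1.59
```

Request:
arm_command(steps=[[0,0,0,0,0,-0.01],[0,0,0,0,0,-0.01],[0,0,0,0,0,0]])

```text
clock: 14.15
tcp_pos: [0.5494, 0.0262, 0.1097]
orientation: [[-0.999, -0.039, -0.0], [-0.039, 0.999, -0.001], [0.0, -0.001, -1.0]]
contact_force: [3.7, -4.4, -8.7]
opening: 0.185
gripper_force: 30.2
```

```bash
sed -i 's/round(a,4)/round(a%6.283185,4)/' st.py; python3 st.py
```

```text
t 14.15 winder mm [-2.600e+00 -1.000e-01  1.097e+02] toolyaw rel 3.0382 zaxis [-0.    -0.001 -1.   ] F [ 3.7 -4.4 -8.7] T [-0.73 -0.38  0.02] open 0.185 gf 30.2 q6 -1.62
```

Request:
arm_command(steps=[[0,0,0,0,0,-0.01],[0,0,0,0,0,-0.01],[0,0,0,0,0,0]])

```text
clock: 14.45
tcp_pos: [0.5493, 0.0262, 0.1097]
orientation: [[-0.998, -0.069, -0.0], [-0.069, 0.998, -0.001], [0.0, -0.001, -1.0]]
contact_force: [2.8, -3.5, -8.3]
opening: 0.182
gripper_force: 34.3
```

```bash
python3 st.py
```

```text
t 14.45 winder mm [ -2.7  -0.  109.7] toolyaw rel 3.0682 zaxis [-0.    -0.001 -1.   ] F [ 2.8 -3.5 -8.3] T [-0.58 -0.37 -0.81] open 0.182 gf 34.3 q6 -1.65
```

Request:
arm_command(steps=[[0,0,0,0,0,0.01],[0,0,0,0,0,0]])

```text
clock: 14.65
tcp_pos: [0.5494, 0.0262, 0.1097]
orientation: [[-0.999, -0.053, -0.0], [-0.053, 0.999, -0.001], [0.0, -0.001, -1.0]]
contact_force: [2.4, -4.6, -8.3]
opening: 0.181
gripper_force: 30.4
```

```bash
python3 st.py
```

```text
t 14.65 winder mm [ -2.7  -0.  109.7] toolyaw rel 3.0524 zaxis [-0.    -0.001 -1.   ] F [ 2.4 -4.6 -8.3] T [-0.65 -0.34 -0.42] open 0.181 gf 30.4 q6 -1.64
```

Request:
arm_command(steps=[[0,0,0,0,0,0],[0,0,0,0,0,0],[0,0,0,0,0,0],[0,0,-0.6,0,0,0],[0,0,-0.6,0,0,0],[0,0,-0.6,0,0,0],[0,0,-0.6,0,0,0],[0,0,0,0,0,-0.056]], gripper=-0.1)

```text
clock: 15.45
tcp_pos: [0.5509, 0.0273, 0.2366]
orientation: [[-0.99, -0.143, 0.01], [-0.143, 0.99, 0.0], [-0.01, -0.001, -1.0]]
contact_force: [-0.4, 0.6, 0.0]
opening: 0.553
gripper_force: 0.0
```

Request:
arm_command(steps=[[-0.179,0.703,0,0,0,0],[-0.179,0.703,0,0,0,0],[-0.179,0.703,0,0,0,0],[-0.179,0.703,0,0,0,0],[-0.179,0.703,0,0,0,0],[0,0,0,0,0,0],[0,0,0,0,0,0]])

```text
clock: 16.15
tcp_pos: [0.5686, 0.2081, 0.2302]
orientation: [[-0.99, -0.143, 0.0], [-0.143, 0.99, -0.0], [-0.0, -0.0, -1.0]]
contact_force: [-1.1, -0.5, 0.0]
opening: 0.55
gripper_force: 0.0
```

```bash
python3 st.py; python3 - <<'E'
from h import *
from st import *
c=cap('top');im=c['img'][140:230,190:310,::-1]
cv2.imwrite('pics/top2.png',cv2.resize(im,None,fx=6.6,fy=6.6,interpolation=cv2.INTER_CUBIC))
E
```

```text
t 16.15 winder mm [ 42.2 177.3 230.2] toolyaw rel 3.1434 zaxis [ 0. -0. -1.] F [-1.1 -0.5  0. ] T [0.03 0.02 0.02] open 0.55 gf 0.0 q6 -1.42
```

View pics/top2.png

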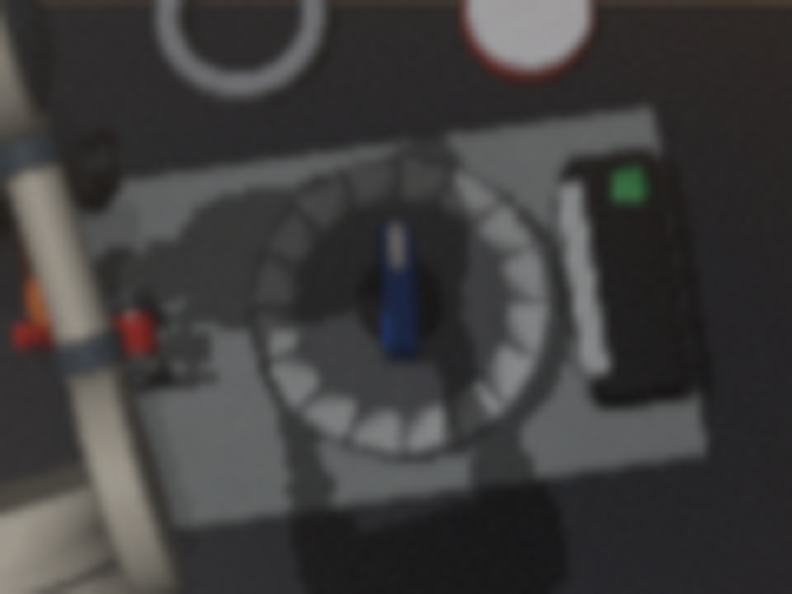

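Request:
arm_command(steps=[[0,-0.02,0.5,0,0,0],[0,0,0.5,0,0,0],[0,0,0.5,0,0,0],[0,0,0.5,0,0,0],[0,0,0.38,0,0,0],[0,0,0,0,0,0],[0,0,0,0,0,0]])

```text
clock: 16.9
tcp_pos: [0.5692, 0.2053, 0.1116]
orientation: [[-0.99, -0.14, 0.0], [-0.14, 0.99, -0.0], [-0.0, -0.0, -1.0]]
contact_force: [-0.2, 0.2, 0.6]
opening: 0.548
gripper_force: 0.0
```

Request:
arm_command(steps=[[0,0,0,0,0,0],[0,0,0,0,0,0],[0,0,0,0,0,0],[0,0,0,0,0,0],[0,0,-0.04,0,0,0],[0,0,0,0,0,0]], gripper=1, force=25)

```text
clock: 17.5
tcp_pos: [0.5696, 0.2064, 0.113]
orientation: [[-0.99, -0.141, 0.001], [-0.141, 0.99, 0.0], [-0.002, 0.0, -1.0]]
contact_force: [5.1, 1.0, -0.5]
opening: 0.152
gripper_force: 24.7
```

```bash
python3 st.py
```

```text
t 17.5 winder mm [ 42.8 175.5 113. ] toolyaw rel 3.1414 zaxis [ 0.001  0.    -1.   ] F [ 5.1  1.  -0.5] T [ 0.19 -0.72  0.01] open 0.152 gf 24.7 q6 -1.42
```

```bash
python3 - <<'E'
import numpy as np
th=np.linspace(2.2,.13,17)+.273
y=135-51.9*np.cos(th);z=85+51.9*np.sin(th)
print([[0,round(b/50,3),round(-c/50,3),0,0,0] for b,c in zip(np.diff(y),np.diff(z))],y[[8,12,16]],z[[8,12,16]])
E
```

```text
[[0, np.float64(-0.09), np.float64(-0.1), 0, 0, 0], [0, np.float64(-0.102), np.float64(-0.087), 0, 0, 0], [0, np.float64(-0.112), np.float64(-0.073), 0, 0, 0], [0, np.float64(-0.121), np.float64(-0.058), 0, 0, 0], [0, np.float64(-0.127), np.float64(-0.042), 0, 0, 0], [0, np.float64(-0.132), np.float64(-0.025), 0, 0, 0], [0, np.float64(-0.134), np.float64(-0.008), 0, 0, 0], [0, np.float64(-0.134), np.float64(0.009), 0, 0, 0], [0, np.float64(-0.132), np.float64(0.026), 0, 0, 0], [0, np.float64(-0.127), np.float64(0.043), 0, 0, 0], [0, np.float64(-0.12), np.float64(0.059), 0, 0, 0], [0, np.float64(-0.112), np.float64(0.074), 0, 0, 0], [0, np.float64(-0.101), np.float64(0.088), 0, 0, 0], [0, np.float64(-0.089), np.float64(0.1), 0, 0, 0], [0, np.float64(-0.075), np.float64(0.111), 0, 0, 0], [0, np.float64(-0.06), np.float64(0.12), 0, 0, 0]] [128.12810975 103.57858366  87.25778187] [136.44304739 126.30743995 105.35413   ]
```

Request:
arm_command(steps=[[0,-0.09,-0.1,0,0,0],[0,-0.102,-0.087,0,0,0],[0,-0.112,-0.073,0,0,0],[0,-0.121,-0.058,0,0,0],[0,-0.127,-0.042,0,0,0],[0,-0.132,-0.025,0,0,0],[0,-0.134,-0.008,0,0,0],[0,-0.134,0.009,0,0,0]])

```text
clock: 18.3
tcp_pos: [0.5762, 0.1606, 0.1338]
orientation: [[-0.99, -0.143, 0.003], [-0.143, 0.99, 0.003], [-0.003, 0.003, -1.0]]
contact_force: [1.8, 4.7, 2.1]
opening: 0.152
gripper_force: 25.6
```

```bash
python3 st.py
```

```text
t 18.3 winder mm [ 42.9 129.2 133.8] toolyaw rel 3.1428 zaxis [ 0.003  0.003 -1.   ] F [1.8 4.7 2.1] T [ 0.97 -0.33 -0.06] open 0.152 gf 25.6 q6 -1.5
```

Tracking well; continue down.

Request:
arm_command(steps=[[0,-0.132,0.026,0,0,0],[0,-0.127,0.043,0,0,0],[0,-0.12,0.059,0,0,0],[0,-0.112,0.074,0,0,0],[0,-0.101,0.088,0,0,0],[0,-0.089,0.1,0,0,0],[0,-0.075,0.11,0,0,0],[0,0,0,0,0,0]])

```text
clock: 19.1
tcp_pos: [0.581, 0.1211, 0.1053]
orientation: [[-0.99, -0.141, -0.001], [-0.141, 0.99, -0.0], [0.001, -0.0, -1.0]]
contact_force: [4.7, 2.9, -1.8]
opening: 0.149
gripper_force: 26.7
```

```bash
python3 st.py
```

```text
t 19.1 winder mm [ 42.1  89.5 105.3] toolyaw rel 3.1409 zaxis [-0.001 -0.    -1.   ] F [ 4.7  2.9 -1.8] T [ 0.54 -0.85 -0.01] open 0.149 gf 26.7 q6 -1.56
```

Request:
arm_command(steps=[[0,-0.03,0.05,0,0,0],[0,-0.025,0.05,0,0,0],[0,0,0,0,0,0]])

```text
clock: 19.4
tcp_pos: [0.5814, 0.1191, 0.1008]
orientation: [[-0.99, -0.141, -0.001], [-0.141, 0.99, 0.001], [0.001, 0.001, -1.0]]
contact_force: [4.9, 4.4, -0.8]
opening: 0.153
gripper_force: 27.0
```

```bash
python3 st.py
```

```text
t 19.4 winder mm [ 42.1  87.4 100.8] toolyaw rel 3.1414 zaxis [-0.001  0.001 -1.   ] F [ 4.9  4.4 -0.8] T [ 0.75 -0.68  0.01] open 0.153 gf 27.0 q6 -1.57
```

Request:
arm_command(steps=[[0,0,0,0,0,0],[0,0,0,0,0,0],[0,0,0,0,0,0],[0,0,-0.6,0,0,0],[0,0,-0.6,0,0,0],[0,0,-0.6,0,0,0],[0,0,-0.6,0,0,0],[0,0,0,0,0,0.057]], gripper=-0.1)

```text
clock: 20.2
tcp_pos: [0.5827, 0.1189, 0.2279]
orientation: [[-0.999, -0.051, 0.008], [-0.051, 0.999, 0.001], [-0.008, 0.0, -1.0]]
contact_force: [0.5, -0.1, -0.1]
opening: 0.547
gripper_force: 0.0
```

```bash
python3 st.py; python3 - <<'E'
from h import *
c=cap('side');im=c['img'][170:260,180:300,::-1]
cv2.imwrite('pics/side3.png',cv2.resize(im,None,fx=5,fy=5,interpolation=cv2.INTER_CUBIC))
E
```

```text
t 20.2 winder mm [ 43.4  87.  227.9] toolyaw rel 3.0504 zaxis [ 0.008  0.001 -1.   ] F [ 0.5 -0.1 -0.1] T [-0.05 -0.01  0.01] open 0.547 gf 0.0 q6 -1.48
```

View pics/side3.png

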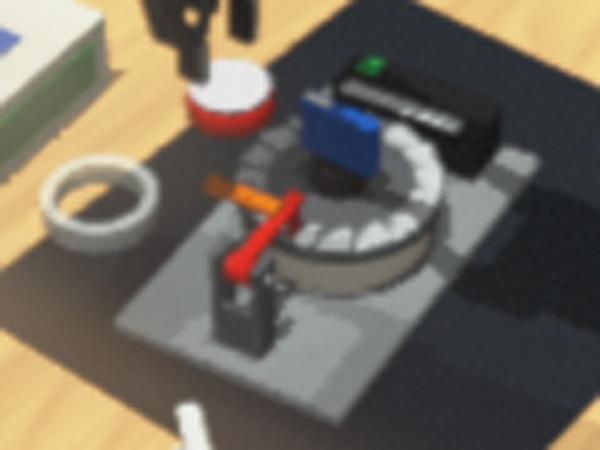

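Request:
arm_command(steps=[[0.242,-0.603,0,0,0,0],[0.242,-0.603,0,0,0,0],[0.242,-0.603,0,0,0,0],[0,0,0,0,0,0],[0,0,0,0,0,0]])

```text
clock: 20.75
tcp_pos: [0.5495, 0.0262, 0.2213]
orientation: [[-0.999, -0.052, -0.001], [-0.052, 0.999, 0.0], [0.001, 0.0, -1.0]]
contact_force: [-0.1, -0.1, -0.3]
opening: 0.547
gripper_force: 0.0
```

```bash
python3 st.py
```

```text
t 20.75 winder mm [ -2.5  -0.  221.3] toolyaw rel 3.0512 zaxis [-0.001  0.    -1.   ] F [-0.1 -0.1 -0.3] T [-0.06  0.06  0.03] open 0.547 gf 0.0 q6 -1.64
```

Request:
arm_command(steps=[[-0.04,0,0.5,0,0,0],[0,0,0.5,0,0,0],[0,0,0.5,0,0,0],[0,0,0.5,0,0,0],[0,0,0.3,0,0,0],[0,0,0,0,0,0]])

```text
clock: 21.35
tcp_pos: [0.5504, 0.0277, 0.1038]
orientation: [[-0.999, -0.054, -0.006], [-0.054, 0.999, 0.0], [0.006, 0.0, -1.0]]
contact_force: [-0.1, -0.3, -0.5]
opening: 0.547
gripper_force: 0.0
```

Request:
arm_command(steps=[[0,0,0,0,0,0],[0,0,0,0,0,0],[0,0,0,0,0,0],[0,0,0,0,0,0],[0,0,0,0,0,0]], gripper=1, force=30)

```text
clock: 21.85
tcp_pos: [0.5528, 0.0264, 0.109]
orientation: [[-0.999, -0.051, 0.003], [-0.051, 0.999, -0.001], [-0.003, -0.001, -1.0]]
contact_force: [0.9, -2.7, 6.2]
opening: 0.185
gripper_force: 33.7
```

```bash
python3 st.py
```

```text
t 21.85 winder mm [  0.8  -0.4 109. ] toolyaw rel 3.0511 zaxis [ 0.003 -0.001 -1.   ] F [ 0.9 -2.7  6.2] T [-0.39  0.   -0.24] open 0.185 gf 33.7 q6 -1.64
```

```bash
cat > red.py <<'E'
from st import *
for n,(a,b,w,h) in {'side':(215,200,40,45)}.items():
    c=cap(n);im=c['img'][b:b+h,a:a+w];hsv=cv2.cvtColor(im,cv2.COLOR_RGB2HSV).astype(int)
    m=((hsv[...,0]<5)|(hsv[...,0]>174))&(hsv[...,1]>140)&(hsv[...,2]>70);v,u=np.nonzero(m)
    o=(hsv[...,0]>=6)&(hsv[...,0]<18)&(hsv[...,1]>170)&(hsv[...,2]>70);y,x=np.nonzero(o)
    print(n,len(u),round(a+u.mean(),2),round(b+v.mean(),2),'top v',b+v.min(),'orange',len(x),round(a+x.mean(),2),round(b+y.mean(),2))
E
python3 red.py
```

```text
side 89 231.91 217.37 top v 208 orange 48 228.29 208.62
```

Request:
arm_command(steps=[[0,0,0,0,0,0.03],[0,0,0,0,0,0.045],[0,0,0,0,0,0.045],[0,0,0,0,0,0.025],[0,0,0,0,0,0.015],[0,0,0,0,0,0]])

```text
clock: 22.5
tcp_pos: [0.5528, 0.0259, 0.109]
orientation: [[-0.98, 0.199, 0.003], [0.199, 0.98, -0.002], [-0.004, -0.001, -1.0]]
contact_force: [-0.3, -4.9, 5.8]
opening: 0.186
gripper_force: 33.5
```

```bash
python3 st.py; python3 red.py
```

```text
t 22.5 winder mm [  0.7  -0.8 109. ] toolyaw rel 2.7992 zaxis [ 0.003 -0.002 -1.   ] F [-0.3 -4.9  5.8] T [-0.59  0.11 -0.07] open 0.186 gf 33.5 q6 -1.38
side 91 231.96 217.05 top v 208 orange 49 228.14 208.33
```

Request:
arm_command(steps=[[0,0,0,0,0,0.025],[0,0,0,0,0,0.03],[0,0,0,0,0,0],[0,0,0,0,0,0]])

```text
clock: 22.95
tcp_pos: [0.5528, 0.0258, 0.109]
orientation: [[-0.959, 0.282, 0.003], [0.282, 0.959, -0.002], [-0.004, -0.001, -1.0]]
contact_force: [-0.1, -5.3, 6.5]
opening: 0.184
gripper_force: 33.5
```

```bash
python3 st.py; python3 red.py
```

```text
t 22.95 winder mm [  0.7  -0.9 109. ] toolyaw rel 2.7132 zaxis [ 0.003 -0.002 -1.   ] F [-0.1 -5.3  6.5] T [-0.69  0.   -0.08] open 0.184 gf 33.5 q6 -1.3
side 89 231.98 217.49 top v 209 orange 48 228.54 208.85
```

Request:
arm_command(steps=[[0,0,0,0,0,0],[0,0,0,0,0,0],[0,0,0,0,0,0]])

```text
clock: 23.3
tcp_pos: [0.5528, 0.0258, 0.109]
orientation: [[-0.959, 0.282, 0.003], [0.282, 0.959, -0.002], [-0.004, -0.001, -1.0]]
contact_force: [-0.5, -5.0, 5.5]
opening: 0.182
gripper_force: 33.5
```

Request:
arm_command(steps=[[0,0,0,0,0,0.03],[0,0,0,0,0,0.06],[0,0,0,0,0,0.06],[0,0,0,0,0,0.06],[0,0,0,0,0,0.04],[0,0,0,0,0,0],[0,0,0,0,0,0],[0,0,0,0,0,0]])

```text
clock: 24.1
tcp_pos: [0.5525, 0.0252, 0.109]
orientation: [[-0.778, 0.628, 0.003], [0.628, 0.778, -0.003], [-0.004, -0.001, -1.0]]
contact_force: [-2.1, -7.4, 6.9]
opening: 0.178
gripper_force: 33.6
```

```bash
python3 st.py; python3 red.py
```

```text
t 24.1 winder mm [  0.3  -1.5 109. ] toolyaw rel 2.3202 zaxis [ 0.003 -0.003 -1.   ] F [-2.1 -7.4  6.9] T [-0.98  0.26 -0.04] open 0.178 gf 33.6 q6 -0.91
side 89 231.89 217.56 top v 209 orange 48 228.54 208.85
```

Request:
arm_command(steps=[[0,0,0,0,0,0],[0,0,0,0,0,0],[0,0,0,0,0,0]])

```text
clock: 24.45
tcp_pos: [0.5525, 0.0252, 0.109]
orientation: [[-0.778, 0.628, 0.002], [0.628, 0.778, -0.003], [-0.004, -0.001, -1.0]]
contact_force: [-1.8, -6.7, 6.1]
opening: 0.186
gripper_force: 33.6
```

Request:
arm_command(steps=[[0,0,0,0,0,0.03],[0,0,0,0,0,0.06],[0,0,0,0,0,0.06],[0,0,0,0,0,0.06],[0,0,0,0,0,0.037],[0,0,0,0,0,0],[0,0,0,0,0,0],[0,0,0,0,0,0]])

```text
clock: 25.25
tcp_pos: [0.552, 0.0248, 0.1091]
orientation: [[-0.482, 0.876, 0.001], [0.876, 0.482, -0.004], [-0.004, -0.001, -1.0]]
contact_force: [-5.3, -8.8, 7.5]
opening: 0.182
gripper_force: 33.7
```

```bash
python3 st.py; python3 red.py
```

```text
t 25.25 winder mm [ -0.2  -1.8 109.1] toolyaw rel 1.9319 zaxis [ 0.001 -0.004 -1.   ] F [-5.3 -8.8  7.5] T [-1.24  0.6  -0.08] open 0.182 gf 33.7 q6 -0.52
side 87 231.89 217.53 top v 209 orange 48 228.48 208.9
```

Request:
arm_command(steps=[[-0.02,-0.03,0,0,0,0],[-0.015,-0.03,0,0,0,0],[0,0,0,0,0,0],[0,0,0,0,0,0]])

```text
clock: 25.7
tcp_pos: [0.5519, 0.0246, 0.109]
orientation: [[-0.484, 0.875, 0.006], [0.875, 0.484, 0.001], [-0.002, 0.005, -1.0]]
contact_force: [6.6, 2.3, 4.7]
opening: 0.182
gripper_force: 33.3
```

Request:
arm_command(steps=[[0,0,0,0,0,0],[0,0,0,0,0,0],[0,0,0,0,0,0],[0,0,-0.5,0,0,0],[0,0,-0.6,0,0,0],[0,0,-0.6,0,0,0],[0,0,-0.6,0,0,0],[0,0,0,0,0,0]], gripper=-0.1)

```text
clock: 26.5
tcp_pos: [0.5515, 0.024, 0.2273]
orientation: [[-0.484, 0.875, 0.008], [0.875, 0.484, -0.0], [-0.004, 0.007, -1.0]]
contact_force: [0.4, 0.6, 0.8]
opening: 0.551
gripper_force: 0.0
```

Request:
arm_command(steps=[[0,-0.7,0,0,0,0],[0,-0.7,0,0,0,0],[0,-0.7,0,0,0,0],[0,-0.7,0,0,0,0],[0,0,0,0,0,0],[0,0,0,0,0,0]])

```text
clock: 27.1
tcp_pos: [0.4273, -0.0439, 0.2215]
orientation: [[-0.483, 0.876, 0.0], [0.876, 0.483, 0.0], [0.0, 0.0, -1.0]]
contact_force: [0.1, 0.4, -0.2]
opening: 0.549
gripper_force: 0.0
```

```bash
python3 st.py; python3 red.py; python3 - <<'E'
from h import *
c=cap('top');im=c['img'][140:230,190:310,::-1]
cv2.imwrite('pics/top3.png',cv2.resize(im,None,fx=6.6,fy=6.6,interpolation=cv2.INTER_CUBIC))
E
```

```text
t 27.1 winder mm [-133.5  -52.1  221.5] toolyaw rel 1.9324 zaxis [ 0.  0. -1.] F [ 0.1  0.4 -0.2] T [-0.04  0.02  0.  ] open 0.549 gf 0.0 q6 -0.69
side 88 231.99 217.43 top v 209 orange 48 228.33 208.77
```

View pics/top3.png

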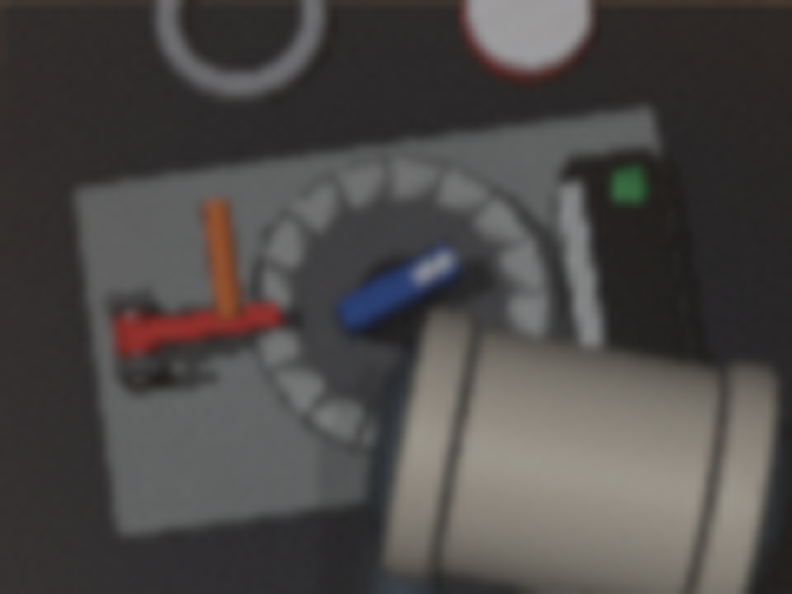

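The pawl lies on the teeth and the knob's mark points from (345,315) to (458,255), which puts the joint at about 1.21. That is just past the third click.

```bash
python3 -c "
from rig import bot
print(bot.close_job())"
```

```text
the job is handed in; nothing more can be done
None
```

The job is handed in: I flipped the pawl clear, wound the knob back until it met the stop (about 0.8 N m at joint 0.08), laid the pawl back on the teeth, then advanced three clicks one at a time to about 1.21 and released it, with the arm clear and about 27 s used.

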